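# Seat the sight glass in a reactor window cell

## Task

The round sight glass is lying on the flange face of the window cell, next to its recess. Without picking it up, push it across the face with the fingertips until it drops over the rim into the recess, then press it down on its seat, firmly but without forcing it, until it is flush with the flange face. Leave the loose nut on the flange and everything else on the bench where they are, and finish clear of the work.

Things in the scene. Friction and masses are not known exactly. Their poses are not given: they have to be found in the camera images.
- recess_mouth (a point): Centre of the recess mouth, level with the flange face, in the window cell: a round counterbore of 63 mm diameter with a 1 mm chamfered rim. The flange face is flat, 165 mm in diameter and 70 mm above the bench. z points up; x and y are the level axes of the cell.
- window_cell: Steel window cell, fixed to the bench, standing anywhere and turned any way. Origin on the bench under the recess; z up. Four steel studs, 12 mm thick, 34 mm high above the flange face, stand on it on a 128 mm circle at 45, 135, 225 and 315 degrees from its x axis. Two side fittings point to +y and -y, below the flange face, within 120 mm of the centre.
- seat_ring (a joint): White plastic seat ring (61 mm outside, 42 mm inside, 5 mm thick), a tight sliding fit in the recess. Value = how far it is pushed down (m). As found, 0 to 0.001: its top is 6 to 7 mm below the flange face. Home on its stop, 0.004: 10 mm below. It moves only when pressed straight down with more than about 7 N, stays where it is left, and holds the weight of the glass.
- sight_glass: Loose flat disc, 60 mm in diameter, 10 mm thick, about 150 g: a steel ring with a clear pane. Origin at the centre of its underside, z up along its axis. It starts on the flange face on the cell's -x side, midway between two studs, its centre 40 to 54 mm from that of the recess. Dropped in, it rests on the seat ring, 3 to 4 mm proud of the face; with the ring home it is flush.
- loose_nut: Hexagon nut, 19 mm across flats, 10 mm high, lying on the flange face on the cell's +x side of the recess. Origin at the centre of its underside. To be left alone.
- cover_flange: Steel cover flange with a window hole, 165 mm in diameter, 18 mm thick, flat on the bench. Bystander; origin at the centre of its underside.
- parts_tray: Steel tray 130 x 160 x 35 mm with nuts, washers and bolts. Bystander; origin at the centre of its underside.
- wrench: Steel wrench 200 mm long, flat on the bench. Bystander.
- spare_gauge: Dial pressure gauge, 64 mm dial, standing on its stem, 94 mm high. Bystander; origin at its foot.
- ball_valve: Small ball valve with a black lever, 76 mm long, 50 mm high. Bystander; origin at the centre of its underside.
- solvent_bottle: White plastic bottle, 56 mm in diameter, 100 mm high. Bystander; origin at the centre of its underside.
- spare_gasket: Flat copper ring, 68 mm outside, 44 mm inside, 4 mm thick, on the bench. Bystander; origin at the centre of its underside.
There are look-alikes about, which are no part of the job. Of the things like the sight_glass, leave any that is green or yellow; of the rest the larger one is meant.

How it is judged:
By the outcome, as a careful person would: the job done as asked, in the order asked, and still so for the second after the job is handed in, with the robot touching nothing.
It also fails if it takes over 45 s, if anything falls off the work surface, if the arm or the gripper's body presses on something with over 40 N, if the wrist force passes 120 N, or if a joint passes its speed limit or range.

## Robot

A 7-joint arm with a two-finger parallel gripper is mounted at the origin on the work surface. World frame = base frame: x ahead of the robot, y to its left, z up, the work surface at z = 0. Lengths are in m, angles in rad, forces in N, time in s.
With the tool pointing down it reaches from about 0.4 to 0.875 m from the base axis. Payload 6.5 kg.
Tool frame: the origin (TCP) lies between the finger pads; the fingertips stand 11 mm ahead of it and the grasp point (between the pads) lies 8 mm behind it (tcp_to_tips is the y of the fingertips in the tool frame, in m); y points along the fingers, z is the direction in which the jaws open and shut, and the axes are right-handed (so a half turn about y gives the same grasp; the last joint's range is limited). The gripper opens to 88 mm and grips with 3 to 60 N. Pads are 18 mm wide; open, the fingers measure 123 mm over their backs; the gripper's body (75 mm by 187 mm) begins 45 mm behind the grasp point.
Start: joints at [1.126, 0.536, -0.004, 1.538, 0.003, 1.067, -0.071], TCP at [0.24, -0.604, 0.218] pointing down, gripper open.
Joint ranges: [-2.7, 2.7], [-0.37, 2.16], [-1.27, 1.26], [0.24, 2.4], [-1.31, 4.45], [0.19, 1.91], [-2.76, 2.76]. Speed limits (rad/s): [2.39, 2.39, 3.14, 3.14, 3.14, 3.14, 3.14].

## Interface

Orientations are given as a rotation vector (axis times angle).
In Python, from station import observe, camera, finish_job, tcp_to_tips gives the robot as it stands.
- The arm moves only by the tool move_arm, never from a script. Its arguments are lists of equal length, an entry for each row: "offset": the shift along the tool's x, y, z in units of 75 cm (1.0 is 75 cm), a list of three; "yaw": the turn about the tool's y in units of 90 degrees (1.0 is 90 degrees); "jaw": the closure in counts, from 0 (fully open) to 255 (shut). In form: {"offset": [[x, y, z], ...], "yaw": [yaw, ...], "jaw": [jaw, ...]}. A call has 1 to 10 rows; each row is the pose to reach, as a shift and turn from the pose commanded when the call began, along the tool's axes at that moment; what a row does not reach only later rows make up. A row lasts 1/8 s, in which the tool goes at most 62.5 mm and 10.7 degrees, less where a joint would pass 70% of its speed; a pose out of reach is approached as far as the arm can. A call with a number of a shift or a turn outside -1 to 1 is refused whole. A call with a gripper value outside its range is refused whole. The fingers move at their own pace and stop on an object; "newtons" is the grip in N (left out, the last holds). Time passes only in rows, so rows that repeat a pose let the fingers close. It gives the time, the measured TCP pose, the force and the opening at its end, in the units of the state.
- observe(): the state, without advancing time (a new reading comes with each control period).
- camera(name): name is "scene" or "side" or "wrist"; returns a dict with "pixels" (480x640x3 uint8, red, green, blue), "fx", "fy", "cx", "cy" (pixels), "pose" (4x4, takes a point from camera to world coordinates). Camera axes: x right, y down, z forward; pixel columns grow to the right and rows downward; lengths in m; the calibration is good to about 2 mm. A picture is of the moment at which its call begins. There is no depth.
- finish_job(): hands the job in, once; it reports no verdict.
The state is a dict: "t": time; "joint_positions": joint angles; "joint_vel": joint speeds; "joint_torque": joint torques, N m; "tcp_pos": TCP position; "tcp_rot": TCP orientation; "force": force on the tool from outside, world axes, zero at the start; "ft_torque": the same for the moment, N m; "width": finger opening in m.
Only numpy, scipy, OpenCV 4.12 (cv2) and the standard library are available. Lean on these libraries where they do the work, as an engineer would, in place of code of your own. Each camera call takes 0.05 s, during which the arm holds its last target.

## Working session

There is one attempt and no reset: what is moved stays moved. The work goes in short steps, Python scripts to look and compute and a tool call to move; the robot and the scene stay as the last step left them, time stands still between calls to the robot, and variables do not carry over. Pictures are saved under pics/ and viewed, and the job is handed in when it is done.

Besides the shell and the picture viewer there is one more tool, called after "Request:" as name([rows], argument=value, ...), one row to a line, values as JSON. move_arm: Moves the arm, as the interface text tells. Its arguments: {"type":"object","properties":{"offset":{"type":"array","items":{"type":"array","items":{"type":"number"}}},"yaw":{"type":"array","items":{"type":"number"}},"jaw":{"type":"array","items":{"type":"number"}},"newtons":{"type":"number"}},"required":["offset","yaw","jaw"]}

```bash
ls; mkdir -p pics; python3 - <<'E'
from station import observe,camera,tcp_to_tips
import cv2,numpy as np,json
s=observe();print({k:np.round(v,3).tolist() for k,v in s.items()},tcp_to_tips)
for n in("scene","side","wrist"):
    c=camera(n);cv2.imwrite(f"pics/{n}0.png",cv2.cvtColor(c["pixels"],cv2.COLOR_RGB2BGR))
    print(n,c["fx"],c["fy"],c["cx"],c["cy"],np.round(c["pose"],4).tolist())
E
```

```text
pics
{'t': 0.0, 'joint_positions': [1.126, 0.537, -0.004, 1.539, 0.003, 1.067, -0.071], 'joint_vel': [-0.001, 0.002, -0.001, 0.001, -0.002, 0.001, -0.0], 'joint_torque': [-0.0, -57.099, 0.99, -25.162, -0.056, 0.018, 0.0], 'tcp_pos': [0.24, -0.603, 0.217], 'tcp_rot': [-0.387, 2.016, -2.013], 'force': [-0.034, -0.677, -1.199], 'ft_torque': [0.035, -0.028, -0.055], 'width': 0.088} 0.011
scene 460.0251848407142 460.0251848407142 323.0498948995592 237.51350294362837 [[0.5378, 0.5592, -0.6309, 1.2051], [0.8431, -0.3538, 0.405, -0.4047], [0.0032, -0.7497, -0.6618, 0.7396], [0.0, 0.0, 0.0, 1.0]]
side 526.7372691667974 526.7372691667974 310.5233965279188 242.13103308435072 [[-0.8557, -0.3909, 0.3391, 0.1456], [-0.5173, 0.6319, -0.5771, 0.718], [0.0113, -0.6692, -0.743, 1.0069], [0.0, 0.0, 0.0, 1.0]]
wrist 372.89896180852287 372.89896180852287 320.4577602299328 233.2960579067 [[0.3704, -0.892, -0.259, 0.3073], [-0.9289, -0.3562, -0.1015, -0.5765], [-0.0017, 0.2782, -0.9605, 0.3832], [0.0, 0.0, 0.0, 1.0]]
```

View pics/scene0.png

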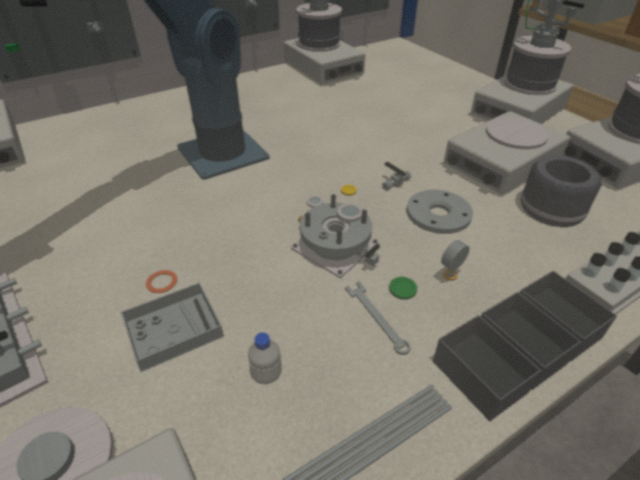

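View pics/side0.png

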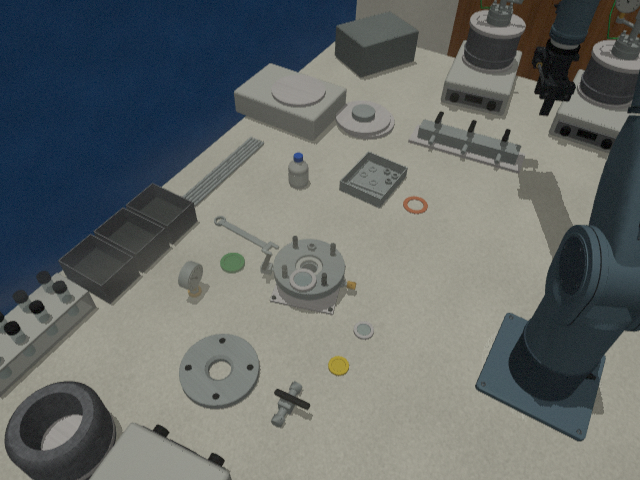

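View pics/wrist0.png

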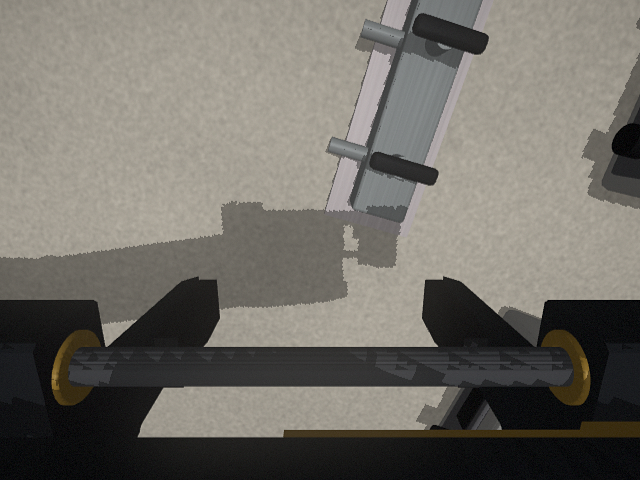

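The scene view shows the cell around (336,232), with the glass on its face at about (348,212). In the side view the cell is around (309,270), with the glass at about (303,281). I'll enlarge both.

```bash
python3 - <<'E'
import cv2
a=cv2.imread("pics/scene0.png")[180:285,285:395]
b=cv2.imread("pics/side0.png")[225:325,255:365]
cv2.imwrite("pics/c1.png",cv2.resize(a,None,fx=7,fy=7,interpolation=cv2.INTER_CUBIC)[:,:770][:600])
cv2.imwrite("pics/c1.png",cv2.resize(a,None,fx=5.5,fy=5.5,interpolation=cv2.INTER_CUBIC))
cv2.imwrite("pics/c2.png",cv2.resize(b,None,fx=6,fy=6,interpolation=cv2.INTER_CUBIC))
E
```

```text
(no output)
```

View pics/c1.png

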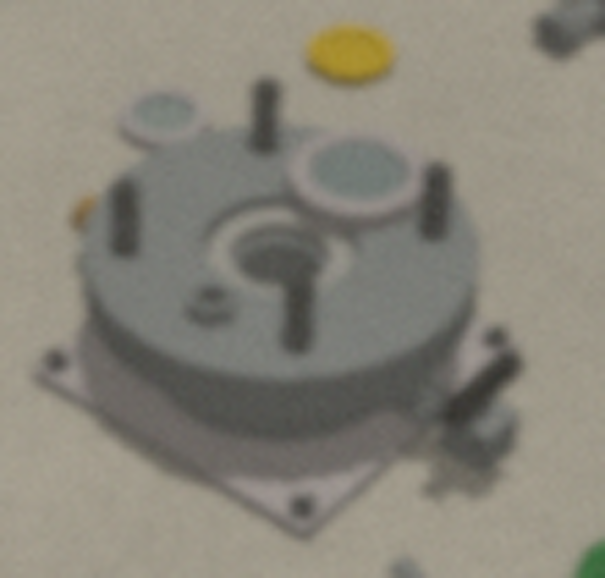

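View pics/c2.png

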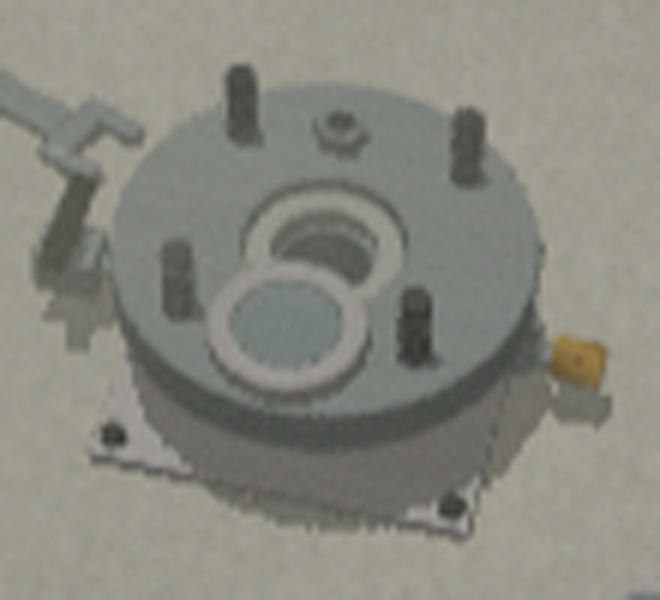

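```bash
cat > h.py <<'E'
import numpy as np,cv2
K={"scene":(460.02518,323.04989,237.5135,np.array([[0.5378,0.5592,-0.6309,1.2051],[0.8431,-0.3538,0.405,-0.4047],[0.0032,-0.7497,-0.6618,0.7396]])),
"side":(526.73727,310.5234,242.131,np.array([[-0.8557,-0.3909,0.3391,0.1456],[-0.5173,0.6319,-0.5771,0.718],[0.0113,-0.6692,-0.743,1.0069]]))}
def ray(k,p):
    f,cx,cy,P=K[k] if isinstance(k,str) else k
    d=P[:,:3]@np.array([(p[0]-cx)/f,(p[1]-cy)/f,1]);return P[:,3],d/np.linalg.norm(d)
def tri(rs):
    A=sum(np.eye(3)-np.outer(d,d) for o,d in rs);b=sum((np.eye(3)-np.outer(d,d))@o for o,d in rs)
    x=np.linalg.solve(A,b);return x,[np.linalg.norm(np.cross(x-o,d)) for o,d in rs]
def plane(k,p,z):
    o,d=ray(k,p);return o+d*(z-o[2])/d[2]
E
python3 - <<'E'
from h import *
np.set_printoptions(precision=4,suppress=True)
sc=lambda u,v:(285+(u+.5)/5.5-.5,180+(v+.5)/5.5-.5)
sd=lambda u,v:(255+(u+.5)/6-.5,225+(v+.5)/6-.5)
pts={"A":((264,148),(415,360)),"B":((434,235),(178,315)),"C":((125,252),(468,183)),"D":((298,349),(243,141)),
"At":((265,84),(415,290)),"Bt":((437,168),(177,243)),"Ct":((125,183),(468,112)),"Dt":((299,277),(241,68)),
"glass":((357,173),(289,328)),"nut":((211,303),(341,127)),"mouth":((283,251),(325,242))}
X={}
for n,(a,b) in pts.items():
    X[n],e=tri([ray("scene",sc(*a)),ray("side",sd(*b))]);print(n,X[n],np.array(e))
for g in("ABCD",):
    print(np.mean([X[c] for c in g],0),np.mean([X[c+"t"] for c in g],0))
E
```

```text
A [0.483  0.0843 0.0692] [0.0011 0.0011]
B [0.5699 0.1121 0.0685] [0.0008 0.0008]
C [ 0.5095 -0.0023  0.0681] [0.0013 0.0013]
D [0.5966 0.025  0.0673] [0.0015 0.0015]
At [0.4859 0.0819 0.1063] [0.0013 0.0013]
Bt [0.5717 0.1089 0.1066] [0.0012 0.0012]
Ct [ 0.5123 -0.0034  0.1069] [0.0015 0.0015]
Dt [0.5984 0.023  0.1071] [0.0015 0.0015]
glass [0.5275 0.1018 0.0777] [0.0012 0.0012]
nut [0.5634 0.0052 0.0763] [0.0015 0.0015]
mouth [0.5425 0.0531 0.0675] [0.0023 0.0023]
[0.5398 0.0548 0.0683] [0.5421 0.0526 0.1067]
```

```bash
python3 - <<'E'
from h import *
from scipy.spatial.transform import Rotation as Ro
from station import observe
np.set_printoptions(precision=4,suppress=True)
s=observe();R=Ro.from_rotvec(s["tcp_rot"]).as_matrix();print(R)
A,B,C,D=[np.array(p) for p in([.4845,.0831],[.5708,.1105],[.5109,-.0028],[.5975,.024])]
u=(C+D-A-B);u/=np.linalg.norm(u);v=(B+D-A-C)/np.linalg.norm(B+D-A-C);print("u",u,np.degrees(np.arctan2(u[1],u[0])),"v",v, "side",np.linalg.norm(A-B),np.linalg.norm(C-A))
c=(A+B+C+D)/4; g=np.array([.5275,.1018]);print("c",c,"glass in cell",(g-c)@u,(g-c)@np.array([-u[1],u[0]]))
tgt=np.r_[c-u*0.10,0.25]
d=R.T@(tgt-s["tcp_pos"]);print("tgt",tgt,"off",d/.75)
# yaw: angle of tool x now, wanted along +-u
a=np.arctan2(R[1,0],R[0,0]);b=np.arctan2(u[1],u[0]);print(np.degrees(a),np.degrees(b))
E
```

```text
[[-0.9291 -0.0006  0.3698]
 [-0.3698  0.0012 -0.9291]
 [ 0.0001 -1.     -0.0013]]
u [ 0.2944 -0.9557] -72.88092482758476 v [0.9542 0.2991] side 0.09054529253362649 0.08986528807053366
c [0.5409 0.0537] glass in cell -0.04992069587487739 0.0013284383192307227
tgt [0.5115 0.1493 0.25  ] off [-0.7073 -0.0427 -0.7988]
-158.29559468626854 -72.88092482758476
```

Request:
move_arm([
  [-0.52, -0.043, -0.37],
  [-0.52, -0.043, -0.37],
  [-0.52, -0.043, -0.37],
  [-0.52, -0.043, -0.37],
  [-0.52, -0.043, -0.37],
  [-0.52, -0.043, -0.37],
  [-0.52, -0.043, -0.37],
  [-0.707, -0.043, -0.799],
  [-0.707, -0.043, -0.799],
  [-0.707, -0.043, -0.799],
], yaw=[-0.1, -0.2, -0.3, -0.4, -0.5, -0.6, -0.7, -0.8, -0.9, -0.949], jaw=[0, 0, 0, 0, 0, 0, 0, 0, 0, 0])

```text
t: 1.4
tcp_pos: [0.4936, -0.0487, 0.2487]
tcp_rot: [-1.337, 0.984, -0.984]
force: [0.9, 0.2, 0.1]
width: 0.0879
```

```bash
cat > o.py <<'E'
from h import *
from scipy.spatial.transform import Rotation as Ro
from station import observe
np.set_printoptions(precision=4,suppress=True)
import sys
s=observe();R=Ro.from_rotvec(s["tcp_rot"]).as_matrix();p=np.array(s["tcp_pos"])
c=np.array([.5409,.0537]);u=np.array([.2944,-.9557]);v=np.array([.9557,.2944])
print("t",s["t"],"tcp",p,"F",np.array(s["force"]),"w",s["width"])
print("cell x,y",(p[:2]-c)@u,(p[:2]-c)@v,"tipz",p[2]-.011,"yaw err deg",np.degrees(np.arctan2(R[1,0],R[0,0])-np.arctan2(u[1],u[0])),"tooly",R[:,1])
if len(sys.argv)>1:
    x,y,z=map(float,sys.argv[1:4]);t=np.r_[c+u*x+v*y,z+.011];print("off",R.T@(t-p)/.75)
E
python3 o.py -0.1 0 0.239
```

```text
t 1.4 tcp [ 0.4936 -0.0487  0.2487] F [0.8556 0.1535 0.0967] w 0.08793964285264233
cell x,y 0.0838911008266309 -0.0753821246542818 tipz 0.23768534319410817 yaw err deg 0.1707819163096348 tooly [ 0.0001 -0.0002 -1.    ]
off [-0.2449 -0.0018  0.1012]
```

Request:
move_arm([
  [-0.06, 0, 0.02],
  [-0.12, 0, 0.05],
  [-0.18, 0, 0.08],
  [-0.24, 0, 0.1],
  [-0.245, -0.002, 0.101],
  [-0.245, -0.002, 0.101],
], yaw=[0, 0, 0, 0, 0, 0], jaw=[0, 80, 150, 190, 190, 190], newtons=20)

```text
t: 2.15
tcp_pos: [0.512, 0.1469, 0.25]
tcp_rot: [-1.337, 0.986, -0.986]
force: [0.5, 0.3, -0.3]
width: 0.0403
```

```bash
python3 o.py; cat > w.py <<'E'
from station import camera
import cv2,sys,pickle,numpy as np
n=sys.argv[1]
c=camera("wrist");cv2.imwrite(f"pics/{n}.png",cv2.cvtColor(c["pixels"],cv2.COLOR_RGB2BGR))
pickle.dump((c["fx"],c["cx"],c["cy"],np.array(c["pose"])[:3]),open(n+".pkl","wb"))
E
python3 w.py w1
```

```text
t 2.15 tcp [0.512  0.1469 0.25  ] F [ 0.5224  0.3217 -0.3443] w 0.04026181482159046
cell x,y -0.09754509659356718 -0.00021522261542556106 tipz 0.23898602458841278 yaw err deg 0.0011607909453319413 tooly [-0.0004 -0.0007 -1.    ]
```

View pics/w1.png

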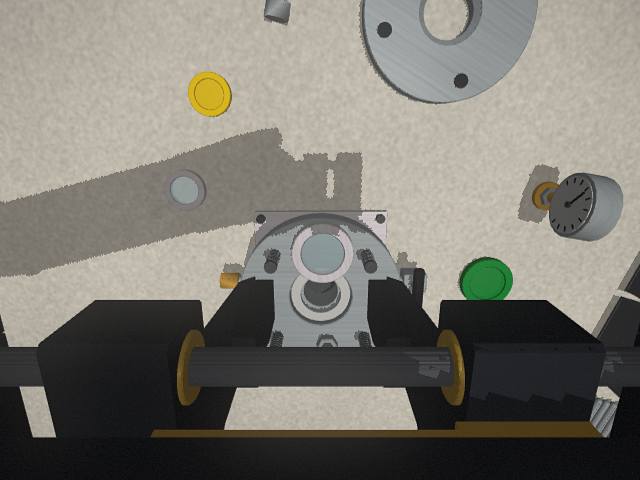

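The wrist view shows the glass at about (323,253), the recess at (320,297), the near studs at (271,262) and (369,262), and the nut at (326,340). I'll zoom in to measure them.

```bash
python3 - <<'E'
import cv2
a=cv2.imread("pics/w1.png")[205:350,235:405]
cv2.imwrite("pics/w1c.png",cv2.resize(a,None,fx=4,fy=4,interpolation=cv2.INTER_CUBIC))
E
```

```text
(no output)
```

View pics/w1c.png

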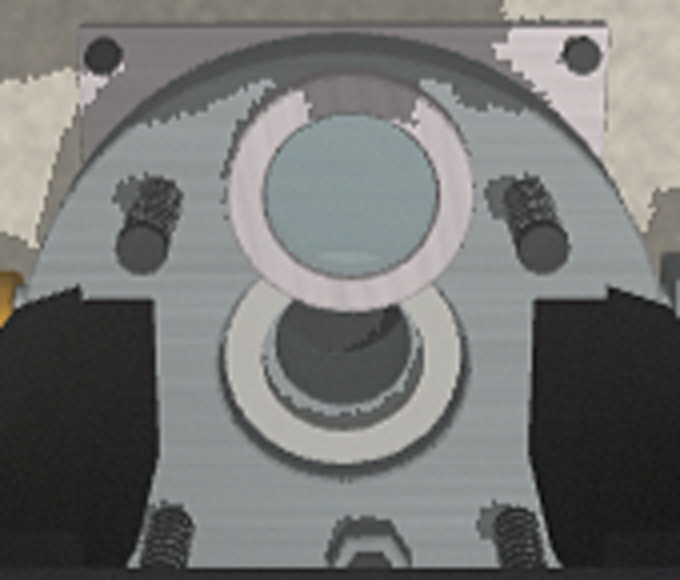

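```bash
python3 - <<'E'
from h import *
import pickle
np.set_printoptions(precision=4,suppress=True)
k=pickle.load(open("w1.pkl","rb"));print(k[3])
w=lambda a,b:(235+(a+.5)/4-.5,205+(b+.5)/4-.5)
c=np.array([.5409,.0537]);u=np.array([.2944,-.9557]);v=np.array([.9557,.2944])
def show(n,q,z):
    P=plane(k,w(*q),z)[:2];print(n,P,"cell",(P-c)@u,(P-c)@v)
show("glass top",(351.5,194),.080);show("gl left",(230,192),.08);show("gl right",(473,192),.08);show("gl front",(350,311),.080)
show("studL top",(142,247),.104);show("studR top",(543,247),.104)
show("mouth L",(220,355),.07);show("mouth R",(467,355),.07);show("mouth front",(344,475),.07)
sc=lambda u,v:(285+(u+.5)/5.5-.5,180+(v+.5)/5.5-.5)
sd=lambda u,v:(255+(u+.5)/6-.5,225+(v+.5)/6-.5)
for n,ww,a,b in(("glass",(351.5,194),(357,173),(289,325)),("studA?",(543,247),(437,168),(177,243)),("studL",(142,247),(265,84),(415,290))):
    X,e=tri([ray(k,w(*ww)),ray("scene",sc(*a)),ray("side",sd(*b))]);print(n,X,(X[:2]-c)@u,(X[:2]-c)@v,np.array(e))
E
```

```text
[[ 0.9555  0.2834  0.0819  0.4914]
 [ 0.295  -0.9176 -0.2664  0.2161]
 [-0.0003  0.2787 -0.9604  0.416 ]]
glass top [0.5277 0.1047] cell -0.052594353582237754 0.0023842819248424112
gl left [0.4999 0.0966] cell -0.05307714593016718 -0.0265524494049524
gl right [0.5552 0.1137] cell -0.05311900391462154 0.031317237191728665
gl front [0.5363 0.0757] cell -0.022416941953229696 0.0020829399807163
studL top [0.4841 0.0868] cell -0.04839938367668752 -0.04456454461826931
studR top [0.5697 0.1133] cell -0.04846544580819872 0.04508567259541379
mouth L [0.5097 0.0503] cell -0.005935296364167505 -0.03078905641894143
mouth R [0.5695 0.0688] cell -0.005983140684933217 0.0317994272128042
mouth front [0.5498 0.027 ] cell 0.02808991363780007 0.0006578370400476614
glass [0.5278 0.1022 0.0779] -0.05024959447633919 0.001767891343019998 [0.0017 0.0008 0.0022]
studA? [0.5704 0.111  0.1056] -0.046050141939694283 0.04504227983422711 [0.0028 0.001  0.003 ]
studL [0.4847 0.0841 0.1053] -0.045568569968462855 -0.044781032121186615 [0.0031 0.0009 0.0032]
```

Request:
move_arm([
  [-0.003, 0.05, 0.0024],
  [-0.003, 0.1, 0.0024],
  [-0.003, 0.15, 0.0024],
  [-0.003, 0.19, 0.0024],
  [-0.003, 0.21, 0.0024],
  [-0.003, 0.217, 0.0024],
  [-0.003, 0.217, 0.0024],
  [-0.003, 0.217, 0.0024],
], yaw=[0, 0, 0, 0, 0, 0, 0, 0], jaw=[168, 168, 168, 168, 168, 168, 168, 168])

```text
t: 3.2
tcp_pos: [0.5139, 0.1503, 0.0884]
tcp_rot: [-1.334, 0.985, -0.987]
force: [0.3, 0.3, 0.0]
width: 0.0304
```

```bash
python3 o.py; python3 w.py w2; python3 - <<'E'
from station import camera
import cv2
for n,(y,x) in(("scene",(150,270)),("side",(215,240))):
    c=camera(n);p=cv2.cvtColor(c["pixels"],cv2.COLOR_RGB2BGR);cv2.imwrite(f"pics/{n}2.png",p)
    cv2.imwrite(f"pics/{n}2c.png",cv2.resize(p[y:y+115,x:x+130],None,fx=5,fy=5,interpolation=cv2.INTER_CUBIC))
E
```

```text
t 3.2 tcp [0.5139 0.1503 0.0884] F [0.2986 0.2766 0.0169] w 0.03035558609359238
cell x,y -0.10024769196001226 0.002606575568210747 tipz 0.07742048804923803 yaw err deg -0.018063516822933924 tooly [ 0.0017  0.0004 -1.    ]
```

View pics/w2.png

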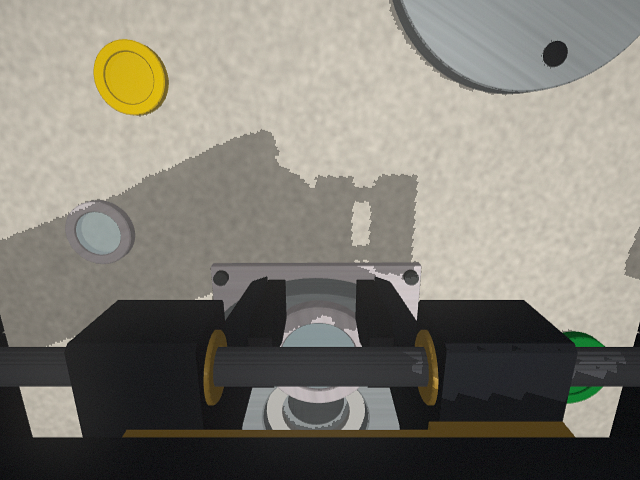

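View pics/side2c.png

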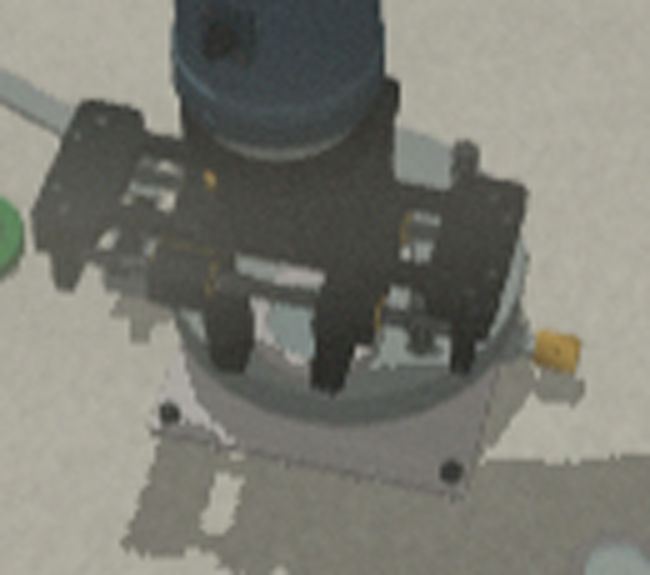

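View pics/scene2c.png

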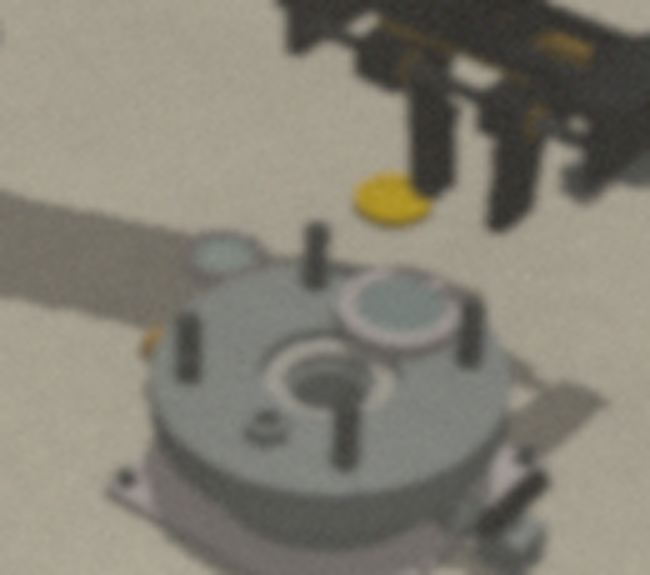

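```bash
python3 - <<'E'
from h import *
np.set_printoptions(precision=4,suppress=True)
sc=lambda u,v:(270+(u+.5)/5-.5,150+(v+.5)/5-.5)
sd=lambda u,v:(240+(u+.5)/5-.5,215+(v+.5)/5-.5)
def proj(k,X):
    f,cx,cy,P=K[k];q=P[:,:3].T@(X-P[:,3]);return f*q[0]/q[2]+cx,f*q[1]/q[2]+cy
c=np.array([.5409,.0537]);u=np.array([.2944,-.9557]);v=np.array([.9557,.2944])
for n,a,b in(("leg",(298,52),(460,372)),("fingL",(435,193),(330,388)),("fingR",(500,228),(230,368)),("blockL",(375,88),(370,300))):
    X,e=tri([ray("scene",sc(*a)),ray("side",sd(*b))]);print(n,X,"cell",(X[:2]-c)@u,(X[:2]-c)@v,np.array(e))
t=np.array([.5139,.1503])
for sx in(-9,9):
  for sy in(-15,15,-32,32):
    X=np.r_[t+u*sx/1000+v*sy/1000,.0774]
    a=proj("scene",X);b=proj("side",X)
    print(sx,sy,"scene crop",np.round([(a[0]-270)*5,(a[1]-150)*5]),"side crop",np.round([(b[0]-240)*5,(b[1]-215)*5]))
E
python3 - <<'E'
import cv2
a=cv2.imread("pics/w2.png")[255:435,190:440]
cv2.imwrite("pics/w2c.png",cv2.resize(a,None,fx=3,fy=3,interpolation=cv2.INTER_CUBIC)*1)
import numpy as np
b=np.clip(cv2.resize(a,None,fx=3,fy=3).astype(float)*2.2,0,255).astype('uint8');cv2.imwrite("pics/w2c.png",b)
E
```

```text
leg [0.4267 0.1268 0.1489] cell -0.10345734169859014 -0.08761532032761689 [0.0136 0.0136]
fingL [0.4927 0.1458 0.1048] cell -0.10225461040683398 -0.01896182616592271 [0.0008 0.0008]
fingR [0.5332 0.1569 0.1042] cell -0.10093398411932747 0.023054402181104782 [0.0017 0.0017]
blockL [0.4772 0.1276 0.1589] cell -0.08937594062479715 -0.03909882963438592 [0.0061 0.0061]
-9 -15 scene crop [448. 236.] side crop [307. 434.]
-9 15 scene crop [499. 260.] side crop [240. 420.]
-9 -32 scene crop [420. 222.] side crop [345. 442.]
-9 32 scene crop [528. 275.] side crop [202. 412.]
9 -15 scene crop [426. 253.] side crop [318. 401.]
9 15 scene crop [476. 278.] side crop [251. 387.]
9 -32 scene crop [398. 239.] side crop [355. 409.]
9 32 scene crop [505. 292.] side crop [214. 380.]
```

View pics/w2c.png

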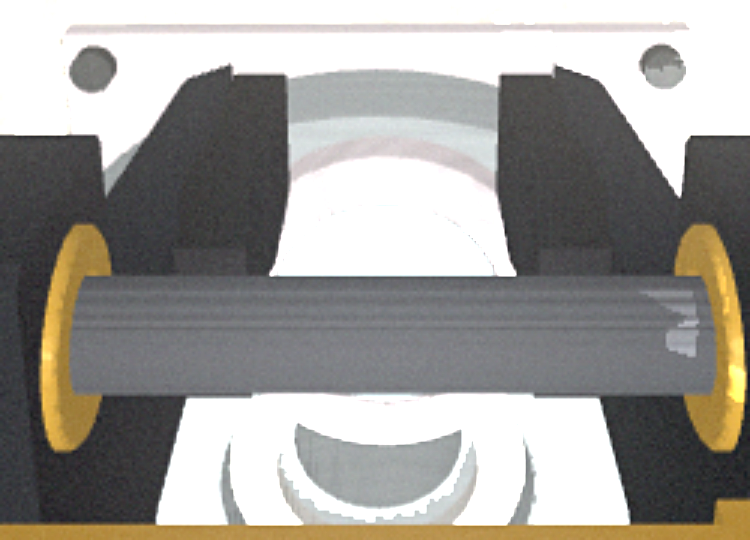

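```bash
python3 o.py; python3 - <<'E'
from h import *
import pickle
np.set_printoptions(precision=4,suppress=True)
k=pickle.load(open("w2.pkl","rb"));print(k[3])
c=np.array([.5409,.0537]);u=np.array([.2944,-.9557]);v=np.array([.9557,.2944])
t=np.array([.5139,.1503])
for q in((232,75),(287,76),(498,76),(553,75)):
    p=(190+(q[0]+.5)/3-.5,255+(q[1]+.5)/3-.5)
    o,d=ray(k,p)
    for off in(-.009,.009):
        n=np.r_[u,0];X=o+d*((np.r_[t,0]+n*off-o)@n)/(d@n);print(q,off,"y,z",(X[:2]-t)@v,X[2])
    for z in (.077,.088,.104):
        X=plane(k,p,z);print("   z",z,"x,y rel tcp",(X[:2]-t)@u,(X[:2]-t)@v)
def proj(k,X):
    f,cx,cy,P=K[k];q=P[:,:3].T@(X-P[:,3]);return f*q[0]/q[2]+cx,f*q[1]/q[2]+cy
E
```

```text
t 3.35 tcp [0.5136 0.1502 0.0881] F [-0.2341 -0.0698 -0.4129] w 0.03042760916383387
cell x,y -0.10029693775600615 0.002322058299019941 tipz 0.07710648621232462 yaw err deg -0.006115860293878919 tooly [ 0.0012  0.0002 -1.    ]
[[ 0.9556  0.2824  0.0839  0.493 ]
 [ 0.2946 -0.918  -0.2654  0.2193]
 [ 0.002   0.2783 -0.9605  0.2545]]
(232, 75) -0.009 y,z -0.022122304552583547 0.10750695488141873
(232, 75) 0.009 y,z -0.028520153880134496 0.06559751012637538
   z 0.077 x,y rel tcp 0.004102798456300709 -0.0267794624298714
   z 0.088 x,y rel tcp -0.0006218335081008911 -0.025100214637055182
   z 0.104 x,y rel tcp -0.007494025456321352 -0.022657672392958857
(287, 76) -0.009 y,z -0.014289407943190474 0.10787425002125439
(287, 76) 0.009 y,z -0.01845366776714907 0.06606954130575907
   z 0.077 x,y rel tcp 0.0042937794170687755 -0.017364860515611
   z 0.088 x,y rel tcp -0.0004426894732552344 -0.016269126100253963
   z 0.104 x,y rel tcp -0.007332098768271971 -0.014675330587007422
(498, 76) -0.009 y,z 0.015579564450782056 0.10791787184930071
(498, 76) 0.009 y,z 0.019932590957688973 0.06612560211546323
   z 0.077 x,y rel tcp 0.004316524875918847 0.018799928325591887
   z 0.088 x,y rel tcp -0.0004213537691283697 0.017654183146377365
   z 0.104 x,y rel tcp -0.007312813616469713 0.015987644703883565
(553, 75) -0.009 y,z 0.023416255539586102 0.10757339877106467
(553, 75) 0.009 y,z 0.030003953564799284 0.06568290082227851
   z 0.077 x,y rel tcp 0.004137276262116664 0.028224227002575947
   z 0.088 x,y rel tcp -0.0005894926233254991 0.026494367444307138
   z 0.104 x,y rel tcp -0.007464792820332217 0.023978208086825367
```

Request:
move_arm([
  [0.01, 0, 0],
  [0.02, 0, 0],
  [0.03, 0, 0],
  [0.033, 0, 0],
  [0.033, 0, 0],
], yaw=[0, 0, 0, 0, 0], jaw=[168, 168, 168, 168, 168])

```text
t: 3.98
tcp_pos: [0.5205, 0.1262, 0.0874]
tcp_rot: [-1.336, 0.987, -0.987]
force: [-0.3, 0.5, 0.4]
width: 0.0303
```

```bash
cat > fx.py <<'E'
from station import camera
import cv2,sys
n0=sys.argv[1]
for n,(y,x) in(("scene",(165,270)),("side",(215,240))):
    c=camera(n);p=cv2.cvtColor(c["pixels"],cv2.COLOR_RGB2BGR);cv2.imwrite(f"pics/{n}{n0}.png",p)
    cv2.imwrite(f"pics/{n}{n0}c.png",cv2.resize(p[y:y+115,x:x+130],None,fx=5,fy=5,interpolation=cv2.INTER_CUBIC))
E
python3 o.py;python3 w.py w3;python3 fx.py 3
```

```text
t 3.975 tcp [0.5205 0.1262 0.0874] F [-0.3247  0.4505  0.4194] w 0.030327765055052667
cell x,y -0.0753424395031994 0.0018160595664920326 tipz 0.07642564515788337 yaw err deg -0.03660314045554699 tooly [-0.0001  0.0001 -1.    ]
```

View pics/w3.png

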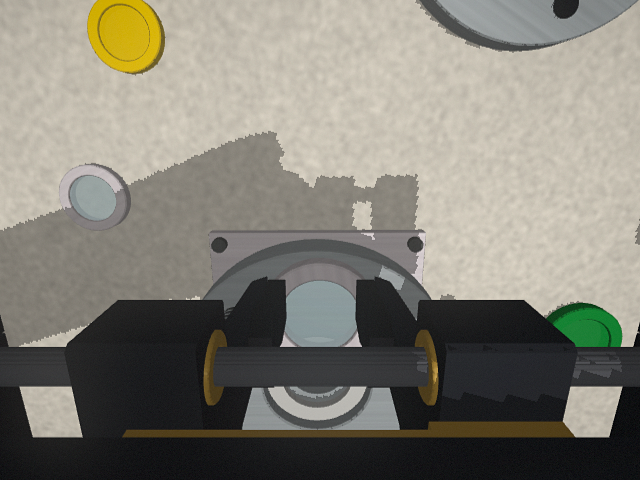

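View pics/scene3c.png

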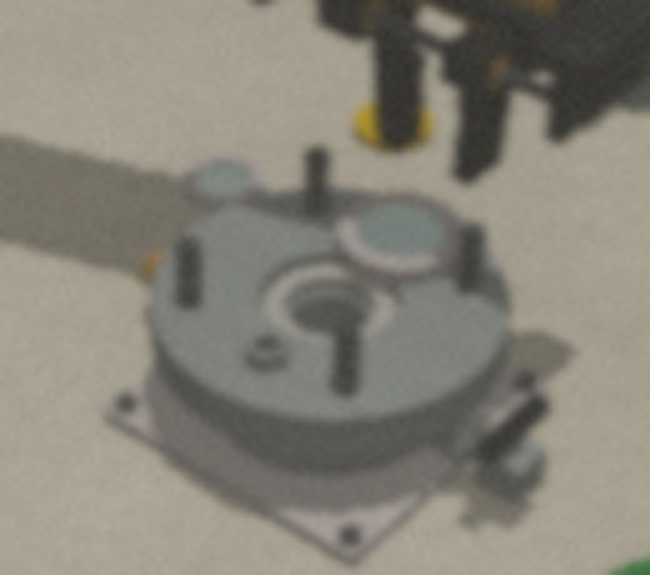

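View pics/side3c.png

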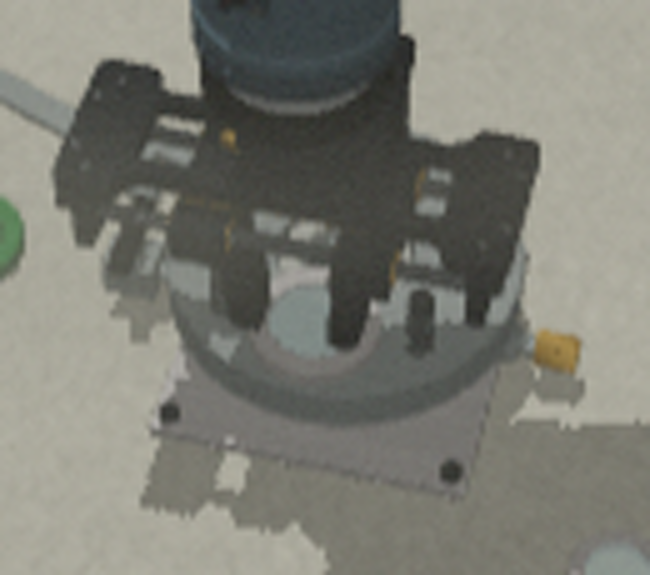

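The glass hasn't moved: it's at scene pixel (350,211) before and after. The visible fingertips sit above it, although the stated 11 mm tip offset puts them at z≈0.077, low enough to have hit it. I'll triangulate the tips again.

```bash
python3 - <<'E'
from h import *
import pickle
np.set_printoptions(precision=4,suppress=True)
sc=lambda u,v:(270+(u+.5)/5-.5,165+(v+.5)/5-.5)
sd=lambda u,v:(240+(u+.5)/5-.5,215+(v+.5)/5-.5)
c=np.array([.5409,.0537]);u=np.array([.2944,-.9557]);v=np.array([.9557,.2944])
t=np.array([.5205,.1262])
for n,a,b in(("fingL",(397,150),(345,348)),("fingR",(466,183),(245,328)),("legR",(557,142),(83,245))):
    X,e=tri([ray("scene",sc(*a)),ray("side",sd(*b))]);print(n,X,"rel tcp",(X[:2]-t)@u,(X[:2]-t)@v,X[2]-.0874,np.array(e))
E
```

```text
fingL [0.4996 0.1203 0.0999] rel tcp -0.0005353362277420077 -0.021680924168216077 0.012548466313671972 [0.0002 0.0002]
fingR [0.5406 0.1329 0.101 ] rel tcp -0.00045036921933007336 0.021129172389717586 0.013562780299906471 [0.0022 0.0022]
legR [0.595  0.1526 0.1473] rel tcp -0.003333264238683685 0.07898867830723715 0.05986025630711955 [0.0137 0.0137]
```

Request:
move_arm([
  [-0.02, 0, 0],
  [-0.038, 0, 0],
  [-0.04, 0, 0],
  [-0.04, 0.012, 0],
  [-0.04, 0.024, 0],
  [-0.04, 0.034, 0],
  [-0.04, 0.034, 0],
  [-0.04, 0.034, 0],
], yaw=[0, 0, 0, 0, 0, 0, 0, 0], jaw=[168, 168, 168, 168, 168, 168, 168, 168])

```text
t: 5.12
tcp_pos: [0.5117, 0.1551, 0.062]
tcp_rot: [-1.336, 0.986, -0.986]
force: [0.4, -0.2, 0.3]
width: 0.0303
```

```bash
python3 o.py;python3 w.py w4;python3 fx.py 4
```

```text
t 5.125 tcp [0.5117 0.1551 0.062 ] F [ 0.4033 -0.2462  0.2982] w 0.030263433284554945
cell x,y -0.10550227025877647 0.0019407670363680099 tipz 0.0509691574006511 yaw err deg -0.01380221382816446 tooly [ 0.0001  0.0001 -1.    ]
```

View pics/w4.png

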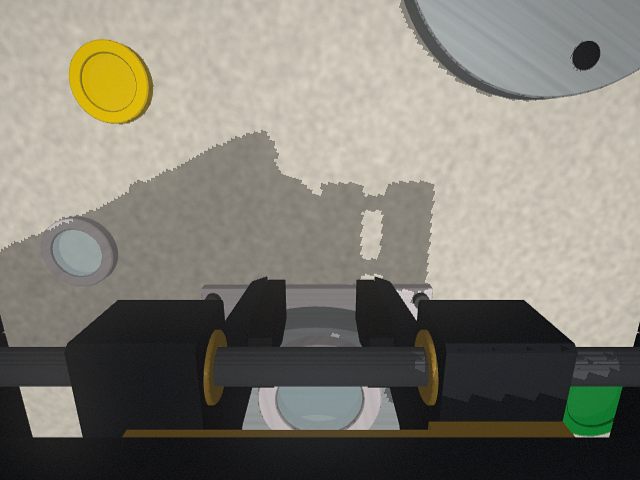

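View pics/scene4c.png

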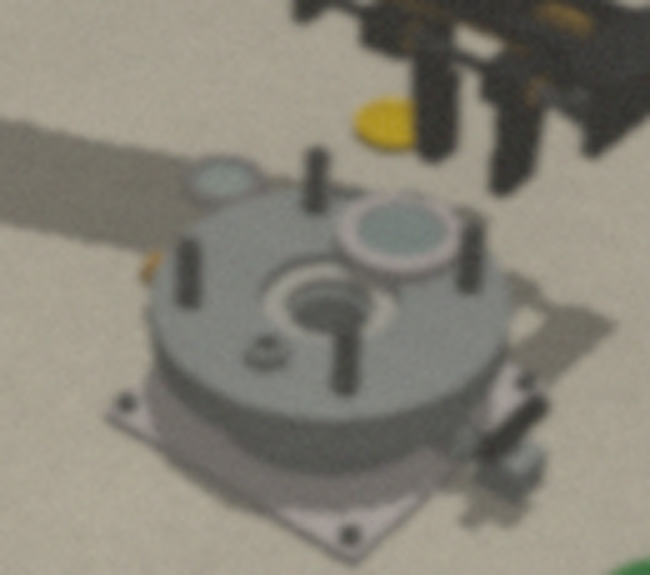

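View pics/side4c.png

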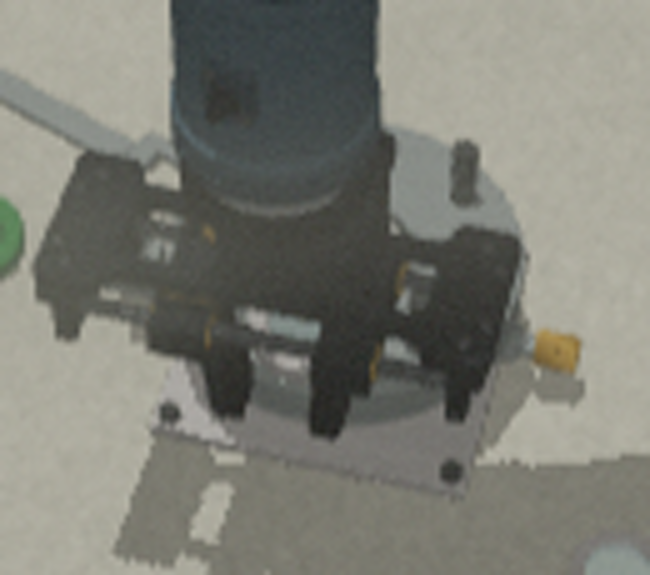

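```bash
python3 - <<'E'
from h import *
np.set_printoptions(precision=4,suppress=True)
sc=lambda u,v:(270+(u+.5)/5-.5,165+(v+.5)/5-.5)
sd=lambda u,v:(240+(u+.5)/5-.5,215+(v+.5)/5-.5)
c=np.array([.5409,.0537]);u=np.array([.2944,-.9557]);v=np.array([.9557,.2944])
t=np.array([.5117,.1551])
for n,a,b in(("fingL",(434,160),(328,436)),("fingR",(500,194),(228,416))):
    X,e=tri([ray("scene",sc(*a)),ray("side",sd(*b))]);print(n,X,"rel tcp",(X[:2]-t)@u,(X[:2]-t)@v,X[2]-.062,np.array(e))
E
```

```text
fingL [0.4902 0.1497 0.0768] rel tcp -0.0011905486582550072 -0.02209100665092432 0.014781918676861516 [0.0001 0.0001]
fingR [0.5312 0.1617 0.0769] rel tcp -0.0005941485298593674 0.020539603847144542 0.014882100597115144 [0.0024 0.0024]
```

Request:
move_arm([
  [0.0, 0.003, 0],
  [0.014, 0.003, 0],
  [0.026, 0.003, 0],
  [0.033, 0.003, -0.0003],
  [0.04, 0.003, -0.0006],
  [0.047, 0.003, -0.0009],
  [0.054, 0.003, -0.0012],
  [0.06, 0.003, -0.0015],
  [0.066, 0.003, -0.0018],
  [0.07, 0.003, -0.002],
], yaw=[0, 0, 0, 0, 0, 0, 0, 0, 0, 0], jaw=[168, 168, 168, 168, 168, 168, 168, 168, 168, 168])

```text
t: 6.52
tcp_pos: [0.5257, 0.1043, 0.0597]
tcp_rot: [-1.336, 0.986, -0.986]
force: [0.5, 0.3, 0.8]
width: 0.0301
```

```bash
python3 o.py;python3 w.py w5;python3 fx.py 5
```

```text
t 6.525 tcp [0.5257 0.1043 0.0597] F [0.4929 0.3295 0.7541] w 0.030096519896855276
cell x,y -0.052867595356663265 0.00037888005031357194 tipz 0.04874019579015443 yaw err deg -0.004988842607332561 tooly [ 0.0001  0.0001 -1.    ]
```

View pics/w5.png

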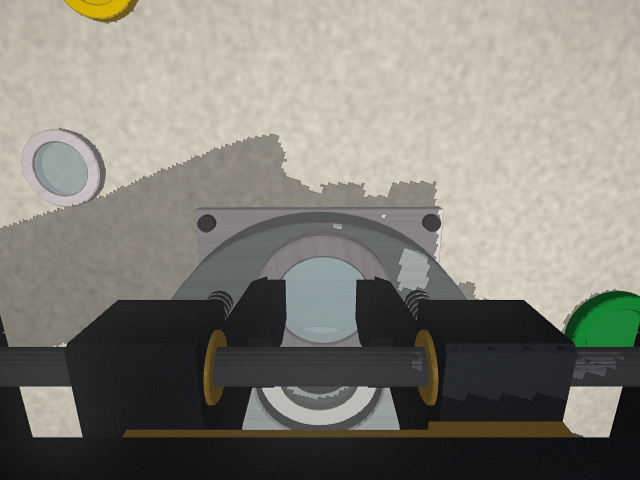

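View pics/scene5c.png

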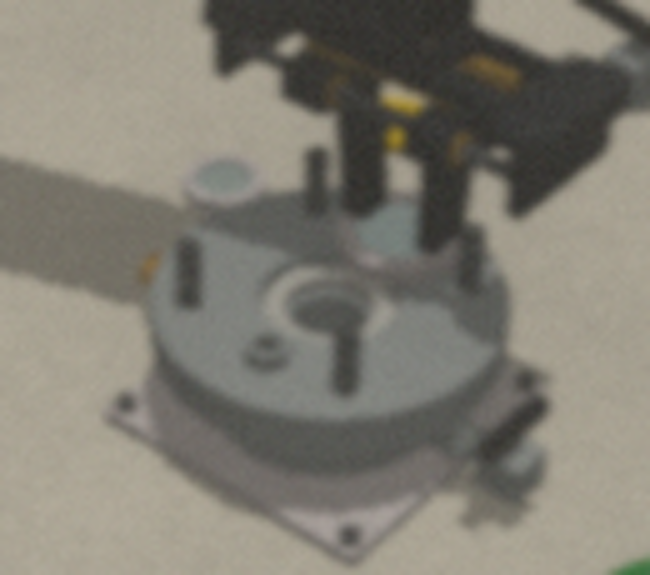

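View pics/side5c.png

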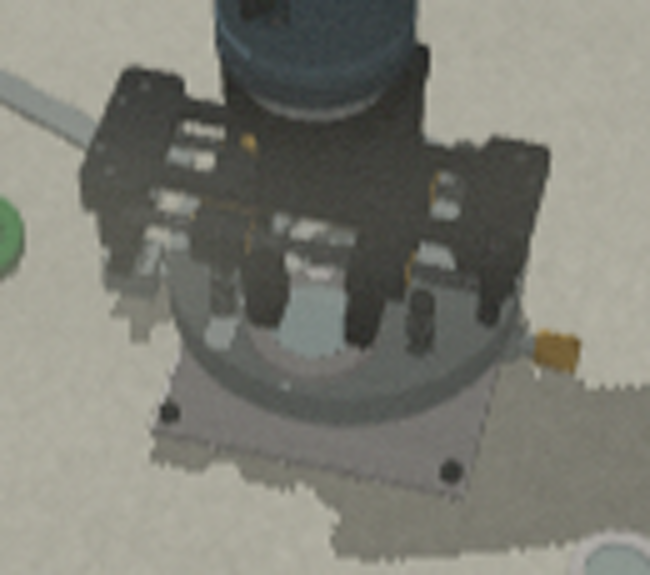

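The glass is still in place at scene pixel (350,211), and the tips have slid over it. I'll touch down gently on the glass ring to find the true tip height.

Request:
move_arm([
  [0, 0.001, 0],
  [0, 0.001, 0],
], yaw=[0, 0], jaw=[168, 168])

```text
t: 6.92
tcp_pos: [0.5258, 0.104, 0.0597]
tcp_rot: [-1.337, 0.986, -0.987]
force: [-2.5, -1.6, 10.2]
width: 0.03
```

Request:
move_arm([
  [0, 0.001, 0],
  [0, 0.001, 0],
], yaw=[0, 0], jaw=[168, 168])

```text
t: 7.18
tcp_pos: [0.5258, 0.104, 0.0596]
tcp_rot: [-1.337, 0.986, -0.988]
force: [-5.6, -3.6, 18.9]
width: 0.0303
```

Request:
move_arm([
  [0, 0.001, 0],
  [0, 0.001, 0],
], yaw=[0, 0], jaw=[168, 168])

```text
t: 7.42
tcp_pos: [0.5258, 0.104, 0.0596]
tcp_rot: [-1.337, 0.985, -0.988]
force: [-7.8, -4.2, 27.2]
width: 0.0303
```

Request:
move_arm([
  [0, -0.008, 0],
  [0, -0.012, 0],
  [-0.03, -0.012, 0.001],
  [-0.06, -0.012, 0.002],
  [-0.07, -0.012, 0.002],
  [-0.07, -0.006, 0.002],
  [-0.07, 0.002, 0.002],
  [-0.07, 0.004, 0.002],
  [-0.07, 0.004, 0.002],
], yaw=[0, 0, 0, 0, 0, 0, 0, 0, 0], jaw=[168, 168, 168, 168, 168, 168, 168, 168, 168])

```text
t: 8.55
tcp_pos: [0.5116, 0.1546, 0.0542]
tcp_rot: [-1.336, 0.987, -0.987]
force: [-0.4, 0.2, -0.6]
width: 0.0305
```

```bash
python3 o.py;python3 w.py w6;python3 fx.py 6
```

```text
t 8.55 tcp [0.5116 0.1546 0.0542] F [-0.3731  0.1835 -0.6227] w 0.030454593839082778
cell x,y -0.10503604071774975 0.001687340273159384 tipz 0.04316001218598026 yaw err deg -0.04804518968951718 tooly [-0.0004 -0.0003 -1.    ]
```

View pics/w6.png

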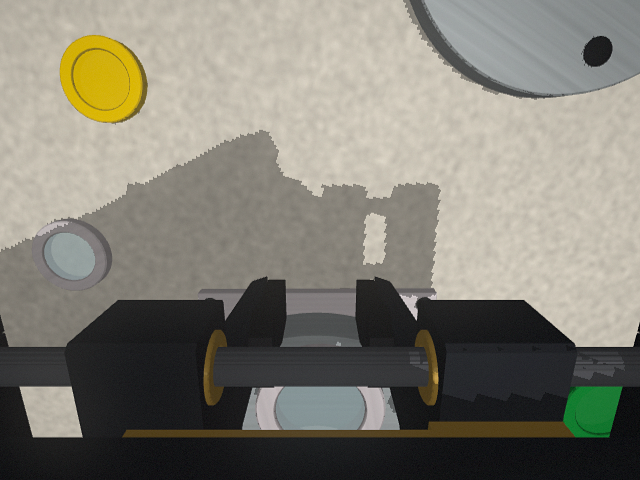

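View pics/scene6c.png

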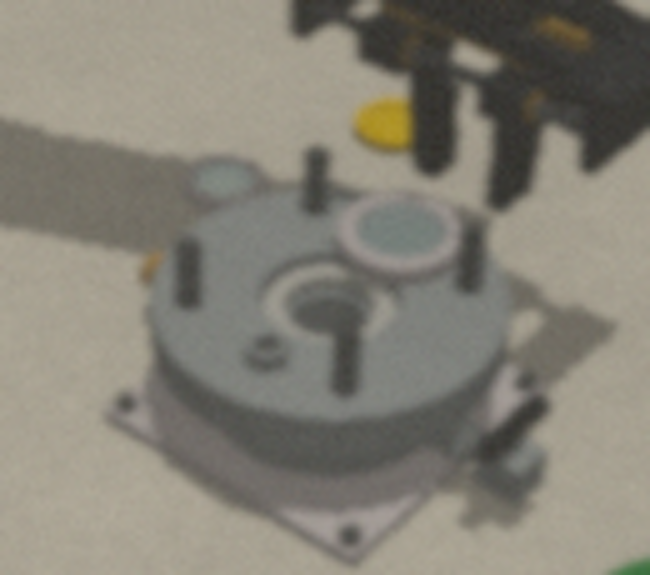

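Request:
move_arm([
  [0.014, 0, 0],
  [0.024, 0, 0],
  [0.03, 0, -0.0003],
  [0.036, 0, -0.0006],
  [0.042, 0, -0.0009],
  [0.048, 0, -0.0011],
  [0.053, 0, -0.0013],
  [0.058, 0, -0.0015],
  [0.063, 0, -0.0017],
  [0.067, 0, -0.0018],
], yaw=[0, 0, 0, 0, 0, 0, 0, 0, 0, 0], jaw=[168, 168, 168, 168, 168, 168, 168, 168, 168, 168])

```text
t: 9.95
tcp_pos: [0.5251, 0.1065, 0.0544]
tcp_rot: [-1.336, 0.986, -0.986]
force: [-0.8, 1.7, -0.4]
width: 0.03
```

```bash
python3 o.py;python3 w.py w7;python3 fx.py 7
```

```text
t 9.95 tcp [0.5251 0.1065 0.0544] F [-0.7611  1.6611 -0.3917] w 0.029981892744540023
cell x,y -0.05508864196152985 0.00046337122634370915 tipz 0.04343579674397073 yaw err deg -0.009561036814812452 tooly [-0.  0. -1.]
```

View pics/w7.png

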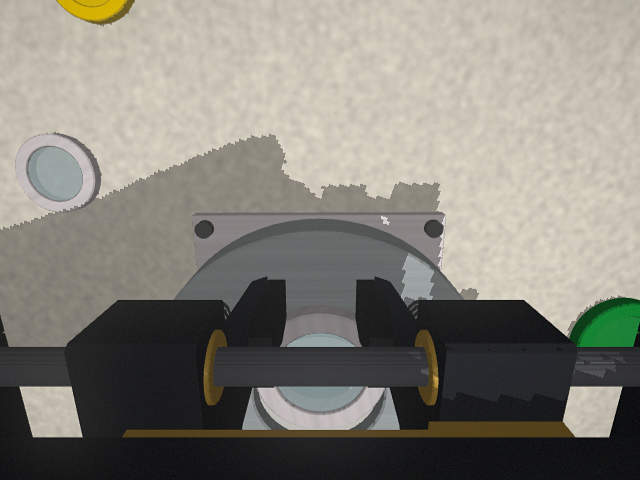

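View pics/scene7c.png

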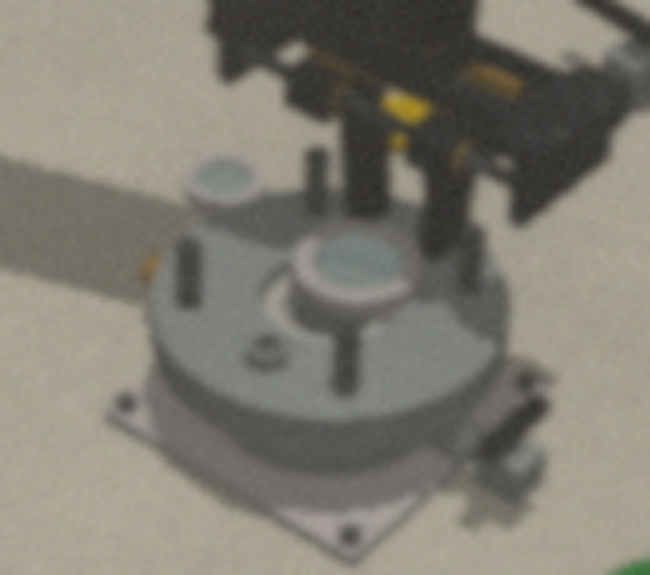

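View pics/side7c.png

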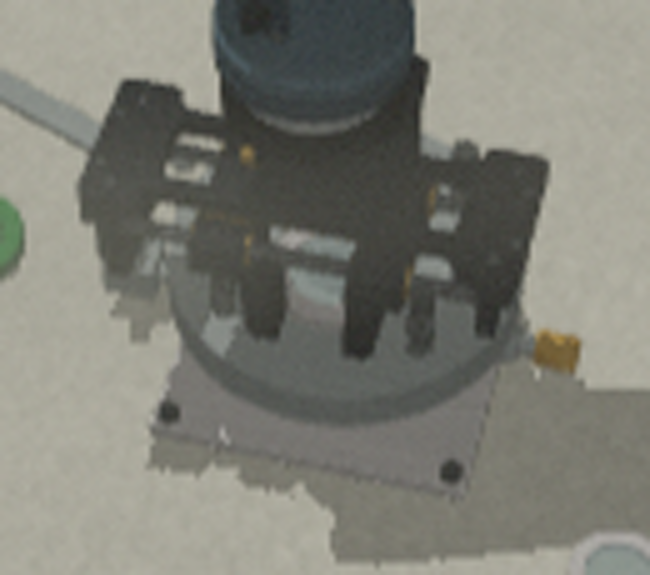

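```bash
python3 - <<'E'
from h import *
np.set_printoptions(precision=4,suppress=True)
sc=lambda u,v:(270+(u+.5)/5-.5,165+(v+.5)/5-.5)
c=np.array([.5409,.0537]);u=np.array([.2944,-.9557]);v=np.array([.9557,.2944])
a=plane("scene",sc(400,230.5),.08)[:2];b=plane("scene",sc(356,264),.08)[:2]
print((a-c)@u,(a-c)@v,(b-c)@u,(b-c)@v)
E
python3 -c "
import cv2
a=cv2.imread('pics/scene7.png')[195:245,300:370];cv2.imwrite('pics/s7z.png',cv2.resize(a,None,fx=10,fy=10,interpolation=cv2.INTER_CUBIC))"
```

```text
-0.04896783877089702 0.0036594814570117345 -0.01638083188325947 0.0036028259008310743
```

View pics/s7z.png

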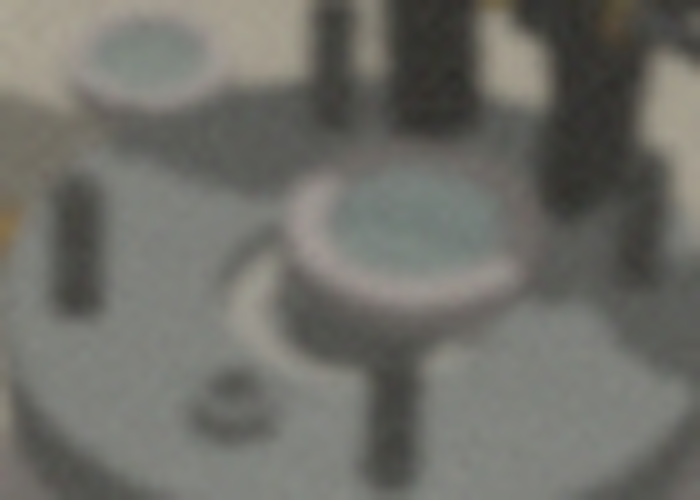

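Request:
move_arm([
  [0.004, 0, -0.0002],
  [0.007, 0, -0.0004],
  [0.01, 0, -0.0006],
  [0.013, 0, -0.0006],
  [0.016, 0, -0.0006],
  [0.019, 0, -0.0006],
  [0.022, 0, -0.0006],
  [0.022, 0, -0.0006],
], yaw=[0, 0, 0, 0, 0, 0, 0, 0], jaw=[168, 168, 168, 168, 168, 168, 168, 168])

```text
t: 11.1
tcp_pos: [0.5295, 0.09, 0.0543]
tcp_rot: [-1.336, 0.987, -0.987]
force: [0.9, 0.8, 0.0]
width: 0.0301
```

```bash
python3 o.py;python3 w.py w8;python3 fx.py 8; python3 -c "
import cv2
a=cv2.imread('pics/scene8.png')[195:245,300:370];cv2.imwrite('pics/s8z.png',cv2.resize(a,None,fx=10,fy=10,interpolation=cv2.INTER_CUBIC))"
```

```text
t 11.1 tcp [0.5295 0.09   0.0543] F [0.8559 0.8442 0.0134] w 0.030067556536637712
cell x,y -0.03809739893843418 -0.0002203640239695406 tipz 0.04327069114357046 yaw err deg -0.04773457157440931 tooly [-0.0003 -0.0006 -1.    ]
```

View pics/w8.png

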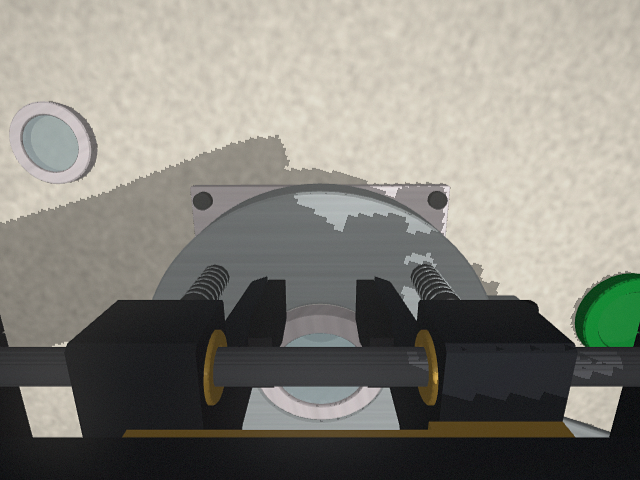

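View pics/s8z.png

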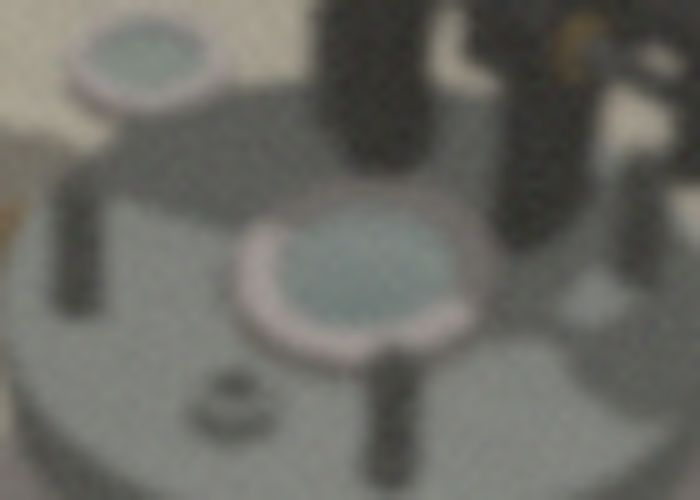

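View pics/side8c.png

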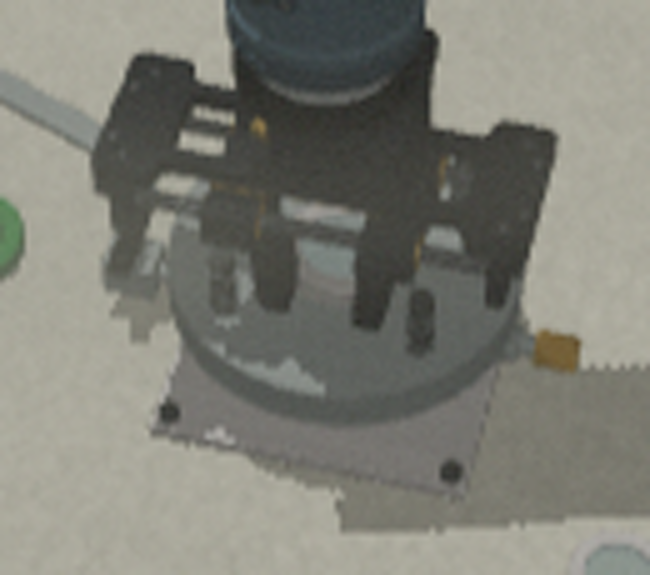

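Request:
move_arm([
  [0.001, 0, 0],
  [0.002, 0, 0],
  [0.002, 0, 0],
], yaw=[0, 0, 0], jaw=[168, 168, 168])

```text
t: 11.62
tcp_pos: [0.5299, 0.0893, 0.0544]
tcp_rot: [-1.336, 0.986, -0.986]
force: [-1.0, -0.2, -0.3]
width: 0.0299
```

```bash
python3 o.py;python3 w.py w9;python3 -c "
import cv2
a=cv2.imread('pics/w9.png')[260:430,230:410];cv2.imwrite('pics/w9z.png',cv2.resize(a,None,fx=3.5,fy=3.5,interpolation=cv2.INTER_CUBIC))"
```

```text
t 11.625 tcp [0.5299 0.0893 0.0544] F [-0.9935 -0.164  -0.261 ] w 0.0299230067487832
cell x,y -0.03725446960590584 -2.7839997150632578e-05 tipz 0.0433953018199123 yaw err deg -0.008337475487073916 tooly [-0.0001 -0.0001 -1.    ]
```

View pics/w9z.png

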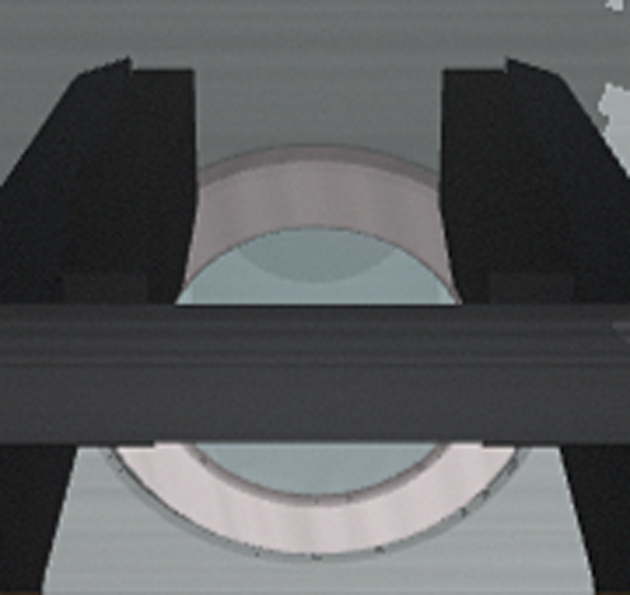

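Request:
move_arm([
  [-0.01, 0, 0],
  [-0.015, -0.03, 0],
  [-0.02, -0.09, 0],
  [-0.04, -0.15, 0],
  [-0.07, -0.2, 0],
  [-0.08, -0.2, 0],
  [-0.08, -0.2, 0],
], yaw=[0, 0, 0, 0, 0, 0, 0], jaw=[168, 168, 168, 168, 168, 130, 130])

```text
t: 12.55
tcp_pos: [0.5116, 0.1471, 0.2038]
tcp_rot: [-1.337, 0.986, -0.985]
force: [0.6, -0.1, -0.6]
width: 0.0433
```

```bash
python3 o.py;python3 w.py w10;python3 fx.py 10; python3 -c "
import cv2
a=cv2.imread('pics/w10.png')[195:350,235:405];cv2.imwrite('pics/w10z.png',cv2.resize(a,None,fx=3.8,fy=3.8,interpolation=cv2.INTER_CUBIC))"
```

```text
t 12.55 tcp [0.5116 0.1471 0.2038] F [ 0.5927 -0.1259 -0.6284] w 0.04325267431213041
cell x,y -0.0978517822273361 -0.0004910801459156678 tipz 0.1928498370160736 yaw err deg 0.07029737485555614 tooly [-0.0007 -0.0005 -1.    ]
```

View pics/w10z.png

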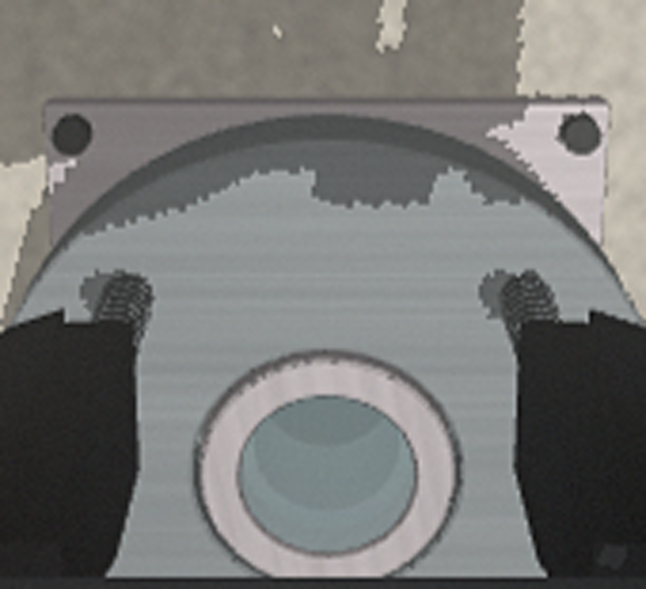

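View pics/scene10c.png

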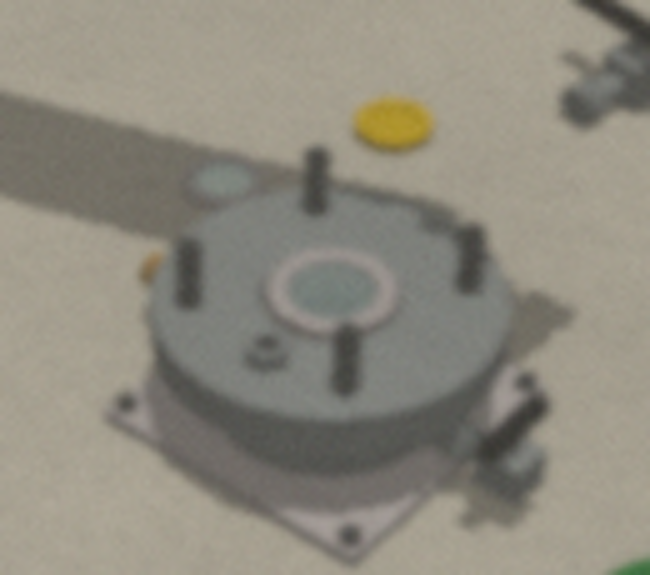

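View pics/side10c.png

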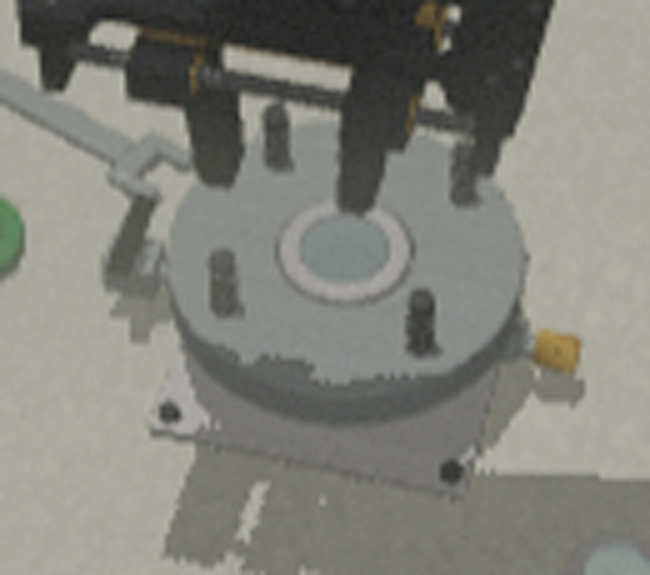

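The scene view (330,290) and side view (345,248), both crop pixels, show the glass level in the recess and the nut where it was. Next I'll open the jaws to 40 mm so the tips press on the steel ring, then go down.

Request:
move_arm([
  [0.06, 0, 0],
  [0.12, 0, 0],
  [0.1285, 0.02, 0.0005],
  [0.1285, 0.07, 0.0005],
  [0.1285, 0.12, 0.0005],
  [0.1285, 0.16, 0.0005],
  [0.1285, 0.185, 0.0005],
  [0.1285, 0.188, 0.0005],
  [0.1285, 0.188, 0.0005],
], yaw=[0, 0, 0, 0, 0, 0, 0, 0, 0], jaw=[140, 140, 140, 140, 140, 140, 140, 140, 140], newtons=20)

```text
t: 13.82
tcp_pos: [0.5415, 0.055, 0.064]
tcp_rot: [-1.335, 0.986, -0.987]
force: [-0.3, -0.3, -0.9]
width: 0.0401
```

```bash
python3 o.py -0.0015 0 0.05;python3 fx.py 11; python3 w.py w11
```

```text
t 13.825 tcp [0.5415 0.055  0.064 ] F [-0.2546 -0.2958 -0.9097] w 0.04007983766181541
cell x,y -0.0010684498284669818 0.0009184571594963658 tipz 0.05296828288345665 yaw err deg 0.0005338065163115567 tooly [ 0.0008  0.0002 -1.    ]
off [-0.0006  0.004  -0.0012]
```

View pics/scene11c.png

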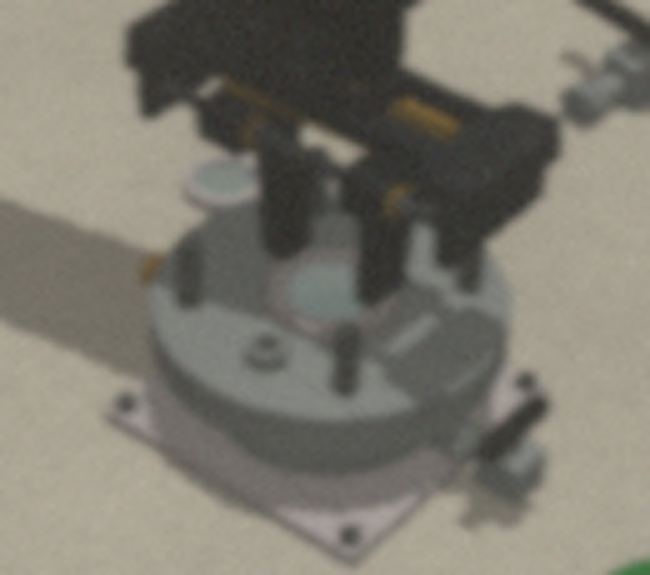

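View pics/side11c.png

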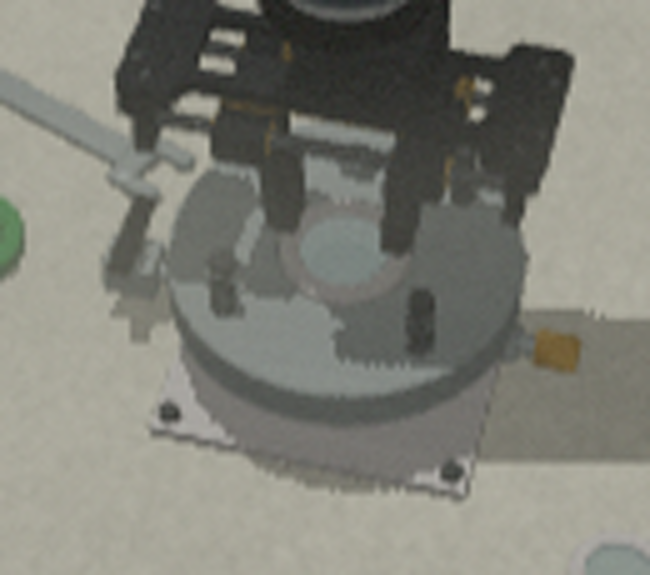

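View pics/w11.png

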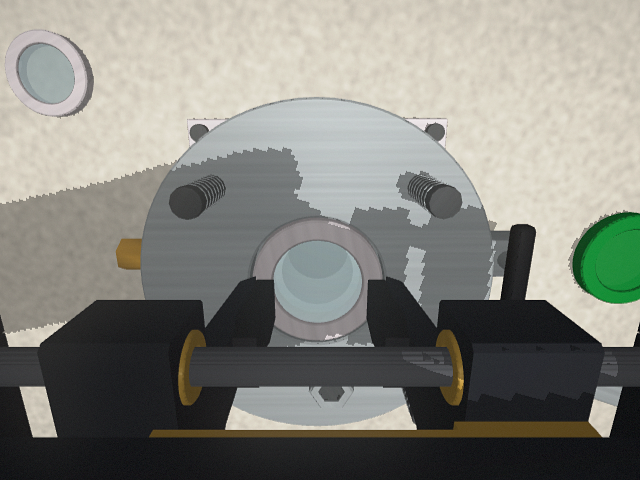

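```bash
python3 - <<'E'
from h import *
import pickle
np.set_printoptions(precision=4,suppress=True)
sc=lambda u,v:(270+(u+.5)/5-.5,165+(v+.5)/5-.5)
sd=lambda u,v:(240+(u+.5)/5-.5,215+(v+.5)/5-.5)
c=np.array([.5409,.0537]);u=np.array([.2944,-.9557]);v=np.array([.9557,.2944])
for n,a,b in(("fingL",(287,255),(397,250)),("fingR",(377,302),(283,228)),("glass",(331,291),(345,249))):
    X,e=tri([ray("scene",sc(*a)),ray("side",sd(*b))]);print(n,X,"cell",(X[:2]-c)@u,(X[:2]-c)@v,np.array(e))
k=pickle.load(open("w11.pkl","rb"))
for q,z in(((317.5,279.5),.0735),((317.5,217),.0735),((317.5,342),.0735),((274,280),.0843),((367,280),.0843),((188,202),.104),((443,202),.104)):
    X=plane(k,q,z)[:2];print(q,(X-c)@u,(X-c)@v)
E
```

```text
fingL [0.5168 0.0472 0.0799] cell -0.0009106193969064408 -0.02498367425028078 [0.0004 0.0004]
fingR [0.5674 0.0631 0.0803] cell -0.0012016992532776643 0.02811427835750053 [0.0003 0.0003]
glass [0.5409 0.0546 0.0725] cell -0.0008244234016391383 0.00026088534362396135 [0.0012 0.0012]
(317.5, 279.5) -0.005665304926723913 0.0005913932815214445
(317.5, 217) -0.03488583999755919 0.0006449732547109399
(317.5, 342) 0.026657995945913077 0.0005321239495275786
(274, 280) -0.010083145134882381 -0.017762919645961682
(367, 280) -0.010062117974454924 0.021633712439442985
(188, 202) -0.047624188634754025 -0.04378486972269605
(443, 202) -0.04761988014997288 0.04414271023769712
```

Request:
move_arm([
  [-0.0013, 0.005, -0.0014],
  [-0.0013, 0.01, -0.0014],
  [-0.0013, 0.0125, -0.0014],
  [-0.0013, 0.0145, -0.0014],
  [-0.0013, 0.0145, -0.0014],
], yaw=[0, 0, 0, 0, 0], jaw=[140, 140, 140, 140, 140])

```text
t: 14.6
tcp_pos: [0.5396, 0.0553, 0.0525]
tcp_rot: [-1.336, 0.987, -0.986]
force: [-2.1, 0.8, 2.0]
width: 0.0398
```

Request:
move_arm([
  [0, 0.001, 0],
  [0, 0.001, 0],
], yaw=[0, 0], jaw=[140, 140])

```text
t: 14.85
tcp_pos: [0.5396, 0.0553, 0.052]
tcp_rot: [-1.336, 0.986, -0.986]
force: [-1.9, -0.1, 5.0]
width: 0.0395
```

Request:
move_arm([
  [0, 0.001, 0],
  [0, 0.001, 0],
], yaw=[0, 0], jaw=[140, 140])

```text
t: 15.1
tcp_pos: [0.5396, 0.0553, 0.0512]
tcp_rot: [-1.336, 0.986, -0.986]
force: [-1.1, -0.5, 4.7]
width: 0.0396
```

Request:
move_arm([
  [0, 0.001, 0],
  [0, 0.001, 0],
], yaw=[0, 0], jaw=[140, 140])

```text
t: 15.35
tcp_pos: [0.5396, 0.0553, 0.0504]
tcp_rot: [-1.336, 0.986, -0.986]
force: [-1.7, -0.3, 4.3]
width: 0.0397
```

Request:
move_arm([
  [0, 0.001, 0],
  [0, 0.001, 0],
], yaw=[0, 0], jaw=[140, 140])

```text
t: 15.6
tcp_pos: [0.5397, 0.0553, 0.0497]
tcp_rot: [-1.336, 0.986, -0.986]
force: [-2.6, -0.5, 4.4]
width: 0.0396
```

Request:
move_arm([
  [0, 0.001, 0],
  [0, 0.001, 0],
], yaw=[0, 0], jaw=[140, 140])

```text
t: 15.85
tcp_pos: [0.5397, 0.0553, 0.0496]
tcp_rot: [-1.336, 0.986, -0.987]
force: [-5.1, -1.2, 13.3]
width: 0.0397
```

Request:
move_arm([
  [0, 0.001, 0],
  [0, 0.001, 0],
], yaw=[0, 0], jaw=[140, 140])

```text
t: 16.1
tcp_pos: [0.5397, 0.0553, 0.0495]
tcp_rot: [-1.337, 0.986, -0.987]
force: [-6.9, -1.6, 21.0]
width: 0.0399
```

Request:
move_arm([
  [0, -0.003, 0],
  [0, -0.02, 0],
  [0, -0.08, 0],
  [0, -0.14, 0],
  [-0.05, -0.19, 0],
  [-0.1, -0.2, 0],
  [-0.12, -0.2, 0],
  [-0.12, -0.2, 0],
], yaw=[0, 0, 0, 0, 0, 0, 0, 0], jaw=[140, 140, 140, 140, 140, 140, 140, 140])

```text
t: 17.1
tcp_pos: [0.5128, 0.1414, 0.1976]
tcp_rot: [-1.337, 0.986, -0.985]
force: [0.0, -0.6, -0.1]
width: 0.0396
```

```bash
python3 o.py;python3 w.py w12;python3 fx.py 12; python3 -c "
import cv2
a=cv2.imread('pics/w12.png')[195:350,235:405];cv2.imwrite('pics/w12z.png',cv2.resize(a,None,fx=3.8,fy=3.8,interpolation=cv2.INTER_CUBIC))"
```

```text
t 17.1 tcp [0.5128 0.1414 0.1976] F [ 0.0102 -0.6285 -0.099 ] w 0.03962071708208976
cell x,y -0.09212412061435588 -0.0010141290092184523 tipz 0.18660330183668497 yaw err deg 0.08817083898920428 tooly [-0.0008 -0.0005 -1.    ]
```

View pics/w12z.png

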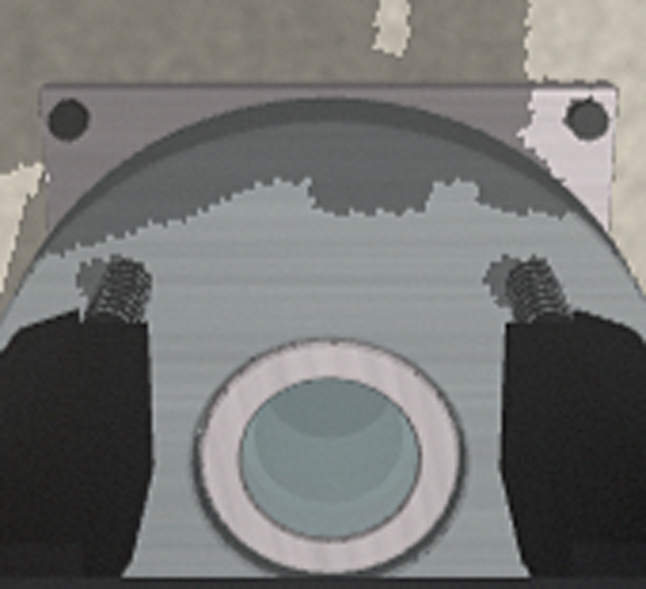

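View pics/scene12c.png

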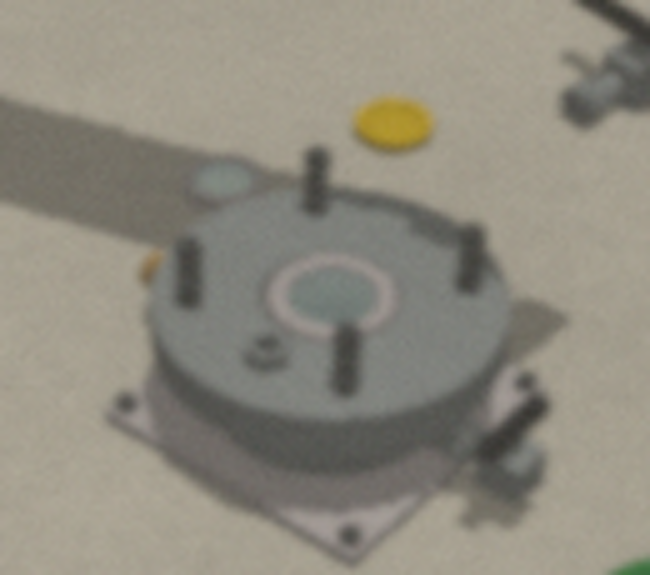

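View pics/side12c.png

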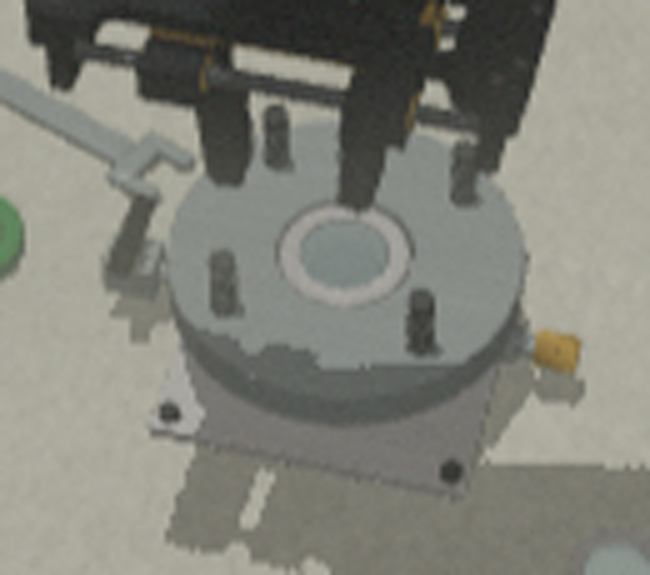

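The glass is level and flush, with an even dark gap round its edge (scene crop (331,296), side crop (345,254)). The nut at scene crop (267,352) and everything else in view is unmoved, and the gripper is well above the work.

```bash
python3 -c "
from station import finish_job
print(finish_job())"
```

```text
the job is handed in; nothing more can be done
None
```

The sight glass is in its recess, pressed home and flush with the flange face. I handed the job in at about 17 s with the arm clear of the work.

- **Push:** I slid the glass across the face with the two fingertips, set 30 mm apart as a cradle, until it dropped over the rim into the recess.
- **Press:** I pressed on its steel ring in small steps with both tips. It moved down about 3 mm at 4–5 N, then stopped hard. I let the force rise to 21 N and lifted off. The stop came at 0.0496 m, against 0.0497 m predicted for flush.
- **Last pictures:** The glass is level with an even gap all round. The nut, the look-alikes and the other things in view are where they were.

**Checks that disagreed**
- **Fingertip height:** The fingertips are about 20 mm behind the reported TCP, not 11 mm ahead as stated. All three cameras pointed this way, and a touch on the glass settled it.
- **Extra contact:** Because of that, one early push slid over the top of the glass. The touch that followed pressed it against the flange face with about 27 N, and the pictures showed it had not moved.
- **Camera offset:** The wrist camera and the fixed cameras differed by about 2–3 mm along the push direction. I allowed for this when placing the fingers.

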